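# Draw an air cylinder slantwise out of its half-covered transport box

### The job

An air cylinder lies in the grey transport box with one end under the screwed-on cover, and the opening left in the top is shorter than the cylinder. Grip the cylinder, bring it out through the opening at a slant, and finish still holding it in the gripper, still, with all of it well above the box and touching nothing but the gripper. Leave the three fittings beside the box (brass union, brass tee, pressure gauge) where they are.

Things in the scene. Friction and masses are not known exactly. Their poses are not given: they have to be found in the camera images.
- box: Grey sheet-metal transport box, fixed to the work cart. Origin at the centre of its underside, z up, y along its length. Outside 178 mm (x) by 258 mm (y), walls 4 mm, inside x -85..+85, y -125..+125 mm. Inner floor (rubber) at z = 6 mm; walls end at z = 90, rolled rim up to 93 mm. Thin bar handles stand 17 mm off both end faces. Its y axis starts within 0.5 rad of the world's y.
- cover_edge (a point): Middle of the edge where the cover meets the opening, on the cover's underside; box coordinates (0, +25, 90) mm, axes as the box's. The flat bare-steel cover lies over the box's +y part, from y = +25 to +131 mm, underside at z = 90 mm, top at 94 mm (screw heads to 97 mm).
- opening (a point): Centre of the opening in the box's top, level with the top of the cover: box coordinates (0, -50, 94) mm, axes as the box's. The opening is 150 mm long (box y -125..+25) and 170 mm wide.
- cylinder: Loose metal air cylinder, 217 mm long, 0.3-0.65 kg. Square body 42x42 mm (z 0..42), y -79..+105 mm; fixed rod 13 mm thick on its axis out to y = -108. Origin on the underside at mid-length, y along it; centre of mass near y = +13. Starts flat on the box floor, within 0.1 rad of the box's axes, rod to the open -y end, +y end under the cover. Grip across the exposed square body.
- rod_tip (a point): Tip of the piston rod, on the cylinder's axis: cylinder coordinates (0, -108, 21) mm.
- tail_end (a point): Middle of the square end that starts under the cover: cylinder coordinates (0, +108, 21) mm.
- union: Bystander: brass union fitting, 54x54x48 mm, origin at the centre of its underside; stands to the right of the box.
- tee: Bystander: brass tee fitting, 56x66x45 mm, origin at the centre of its underside; right of the box.
- gauge: Bystander: round black pressure gauge with a brass stem, 88x63x24 mm, lying face up, origin at the centre of its underside; left of the box.

How it is judged (in metres and radians):
On the way:
1. the cylinder stands slantwise in the opening: one end at least 10 mm above the top of the box, the other still at least 10 mm below it (((z of rod_tip in the frame of opening above 0.01 m and z of tail_end in the frame of opening below -0.01 m) or (z of tail_end in the frame of opening above 0.01 m and z of rod_tip in the frame of opening below -0.01 m))), for 0.1 s.
At the end, for the whole second after the job is handed in: The cylinder is held between the fingers (contact over 2 N), the centres of both its ends at least 40 mm above the top of the box's cover, touching neither the box nor the bystanders, and still (under 30 mm/s and 0.2 rad/s). The program finishes while holding it (z of each of rod_tip, tail_end in the frame of opening above 0.04 m and contact force between cylinder and the fingers above 2 N and contact force between cylinder and box below 0.1 N and contact force between cylinder and union below 0.1 N and contact force between cylinder and tee below 0.1 N and contact force between cylinder and gauge below 0.1 N and linear speed of cylinder below 0.03 m/s and angular speed of cylinder below 0.2 rad/s); the arm keeps its last pose, push and grip.
It fails at once if the union beside the box is shifted by more than 20 mm (distance of union from where it was at the start of the episode above 0.02 m).
It fails at once if the tee beside the box is shifted by more than 20 mm (distance of tee from where it was at the start of the episode above 0.02 m).
It fails at once if the gauge beside the box is shifted by more than 20 mm (distance of gauge from where it was at the start of the episode above 0.02 m).
It also fails if it takes over 37 s, if anything falls off the work surface, if the arm or the gripper's body presses on something with over 40 N, if the wrist force passes 120 N, or if a joint passes its speed limit or range.

### The arm

A 6-joint arm with a two-finger parallel gripper is mounted at the origin on a cart in front of the work surface, level with it; the furniture and walls round the work are solid. World frame = base frame: x ahead of the robot, y to its left, z up, the work surface at z = 0. Lengths are in mm, angles in rad, forces in N, time in s.
With the tool pointing down it reaches from about 350 to 775 mm from the base axis. Payload 7.3 kg.
Tool frame: the origin (TCP) lies at the very end of the fingers, on their centre line; the grasp point (between the pads) lies 19 mm behind it; x points along the fingers, y is the direction in which the jaws open and shut, and the axes are right-handed (so a half turn about x gives the same grasp; the last joint's range is limited). The gripper opens to 92 mm and grips with 3 to 60 N. Pads are 19 mm wide; open, the fingers measure 130 mm over their backs; the gripper's body (75 mm by 190 mm) begins 47 mm behind the grasp point.
Start: joints at [1.145, 0.342, 1.524, -0, 1.275, -0.146], TCP at [144.97, 504.607, 226.741] pointing down, gripper open.
Joint ranges: [-2.53, 2.53], [-0.77, 2.02], [0.04, 2.7], [-1, 4.14], [0.28, 2.66], [-3.11, 3.11]. Speed limits (rad/s): [2.57, 2.57, 3.14, 3.14, 3.14, 3.14].

### API

Orientations are given as [roll, pitch, yaw] about the fixed x, y, z axes, in that order (R = Rz(yaw) Ry(pitch) Rx(roll)).
In Python, from plant import bot gives the robot as it stands.
- The arm moves only by the tool step_arm, never from a script. Its argument "targets" is a list that holds one entry, the list of rows, each a list of 4 numbers: the shift along the tool's x, y, z in m, then the turn about the tool's x in degrees. A call has exactly 5 rows; each row is the pose to reach, as a shift and turn from the pose measured when the call began, along the tool's axes at that moment; what a row does not reach only later rows make up. A row lasts 1/12 s, in which the tool goes at most 41.7 mm and 7.16 degrees, less where a joint would pass 70% of its speed; a pose out of reach is approached as far as the arm can. A call with a gripper value outside its range is refused whole. "jaw" is the closure, from 0 (fully open) to 1 (shut), set as the call begins (left out, the last holds). The fingers move at their own pace and stop on an object; the grip force is fixed at half the most. Time passes only in rows, so rows that repeat a pose let the fingers close, or fill a call up. It gives the time, the measured TCP pose, the force and the opening at its end, in the units of the state.
- bot.get_obs(): the state, without advancing time (a new reading comes with each control period).
- bot.capture(name): name is "side" or "top"; returns a dict with "color" (400x640x3 uint8, red, green, blue), "depth" (400x640 float32, mm along the optical axis (not along the pixel's ray), 0 where there is no reading), "fov_y" (degrees; the focal length in pixels is half the picture's height over the tangent of half this angle, whatever the lens; pixels are square), "cx", "cy" (the principal point, pixels), "dist_coeffs" ([k1, k2, p1, p2, k3] as OpenCV has them; the pictures are not rectified), "rvec" (rotation vector, rad) and "tvec" (3), from world to camera coordinates, as OpenCV has them. Camera axes: x right, y down, z forward; pixel columns grow to the right and rows downward; lengths in mm; the calibration is good to about 2 mm. A picture is of the moment at which its call begins.
- bot.close_job(): hands the job in, once; it reports no verdict.
The state is a dict: "time": time; "joint_positions": joint angles; "dq": joint speeds; "tau": joint torques, N m; "tool_pos": TCP position; "tcp_rot": TCP orientation; "contact_force": force on the tool from outside, world axes, zero at the start; "moment": the same for the moment, N m; "grip_width": finger opening in mm.
Only numpy, scipy, OpenCV 4.12 (cv2) and the standard library are available. Lean on these libraries where they do the work, as an engineer would, in place of code of your own. Each camera call takes 0.05 s, during which the arm holds its last target. There are 200 camera calls.

## Working session

There is one attempt and no reset: what is moved stays moved. The work goes in short steps, Python scripts to look and compute and a tool call to move; the robot and the scene stay as the last step left them, time stands still between calls to the robot, and variables do not carry over. Pictures are saved under pics/ and viewed, about 8 in all and at most 12, crops included, and the job is handed in when it is done.

Besides the shell and the picture viewer there is one more tool, called by a JSON object that holds its "fn" and its "kwargs". step_arm: Moves the arm, as the interface text tells. Its arguments: {"type":"object","properties":{"targets":{"type":"array","items":{"type":"array","items":{"type":"array","items":{"type":"number"}}}},"jaw":{"type":"number"}},"required":["targets"]}

```bash
ls; mkdir -p pics; cat > h.py <<'E'
import numpy as np, cv2
from plant import bot
def K(c):
    f=200/np.tan(np.radians(c["fov_y"])/2); return np.array([[f,0,c["cx"]],[0,f,c["cy"]],[0,0,1]])
def ray(c,uv):
    p=cv2.undistortPoints(np.array(uv,float).reshape(-1,1,2),K(c),np.array(c["dist_coeffs"])).reshape(-1,2)
    R=cv2.Rodrigues(np.array(c["rvec"],float))[0]; d=np.c_[p,np.ones(len(p))]@R
    return -R.T@np.array(c["tvec"],float).ravel(),d
def plane(c,uv,z):
    o,d=ray(c,uv); return o+d*((z-o[2])/d[:,2])[:,None]
def cloud(c):
    v,u=np.mgrid[:400,:640]; o,d=ray(c,np.stack([u,v],-1).reshape(-1,2))
    return (o+d*c["depth"].reshape(-1,1)).reshape(400,640,3)
def proj(c,P):
    return cv2.projectPoints(np.array(P,float).reshape(-1,3),np.array(c["rvec"],float),np.array(c["tvec"],float),K(c),np.array(c["dist_coeffs"]))[0].reshape(-1,2)
def save(c,n): cv2.imwrite("pics/"+n,c["color"][...,::-1])
E
python3 - <<'E'
from h import *
print(bot.get_obs())
for n in("top","side"):
    c=bot.capture(n); save(c,n+"0.png"); np.save(n+"0.npy",c,allow_pickle=True); o,_=ray(c,[[320,200]]); print(n,o,c["fov_y"],c["dist_coeffs"])
E
```

```text
pics
{'time': 0.0, 'joint_positions': array([ 1.14502451e+00,  3.42720614e-01,  1.52503549e+00,  1.65351077e-05,
        1.27541207e+00, -1.45988693e-01]), 'dq': array([ 1.04818657e-03, -5.49212127e-05, -3.93430907e-04,  2.45130503e-04,
        8.96468520e-04,  2.71189745e-04]), 'tau': array([-2.75258590e-04, -4.31251502e+01, -2.44213110e+01,  7.17507675e-02,
        5.61498245e-02, -1.34313368e-04]), 'tool_pos': array([144.77008255, 504.20838869, 226.03962032]), 'tcp_rot': array([-1.72682032,  1.56922072, -2.00660828]), 'contact_force': array([-0.07992014,  0.26681752,  0.43852492]), 'moment': array([-0.02847731,  0.03973617, -0.04025571]), 'grip_width': 92.08110810459098}
top [ 229.03879144  -14.70384737 1420.15329248] 46.16992533933387 [-0.10145619  0.          0.          0.          0.        ]
side [  540.36303303 -1137.73616927   532.52387446] 54.46760886756468 [-0.01542325  0.          0.          0.          0.        ]
```

View pics/top0.png

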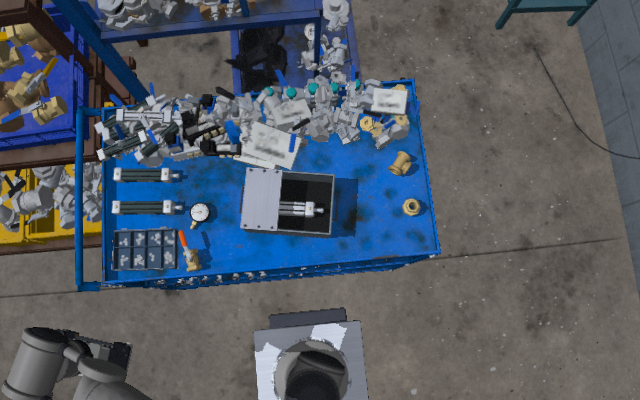

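View pics/side0.png

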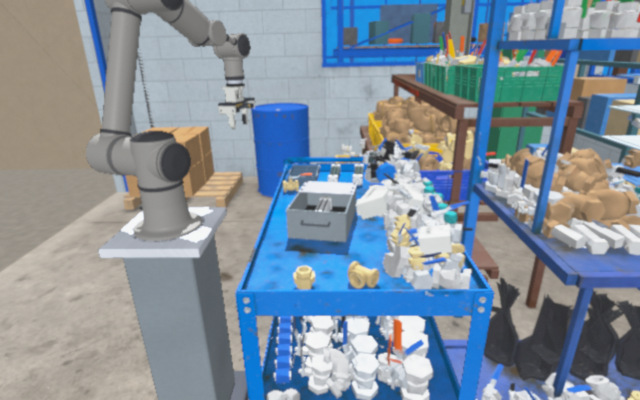

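The top view shows the box at about (288,202). The cover is on the left (world +y), and the cylinder's body is exposed at about (280–325, 209) with the rod pointing right. The gauge is at (200,212), the union at (411,207) and the tee at (401,162). Next I'll zoom in and measure.

```bash
python3 - <<'E'
from h import *
c=np.load("top0.npy",allow_pickle=True).item(); W=cloud(c)
im=c["color"][150:260,180:350,::-1]; cv2.imwrite("pics/crop0.png",cv2.resize(im,None,fx=4.7,fy=4.7,interpolation=cv2.INTER_CUBIC))
z=W[...,2]; sub=np.zeros(z.shape,bool); sub[150:260,225:350]=1
m=((z>80)&(z<105)&sub).astype(np.uint8)
P=W[m>0]; print(m.sum(),P.min(0),P.max(0),np.median(P[:,2]))
r=cv2.minAreaRect(P[:,:2].astype(np.float32)); print(r, cv2.boxPoints(r))
mi=((z>30)&(z<60)&sub); mi[:,335:]=0
n,l,s,ce=cv2.connectedComponentsWithStats(mi.astype(np.uint8))
for i in range(1,n):
    if s[i,4]>40:
        Q=W[l==i]; print(s[i],cv2.minAreaRect(Q[:,:2].astype(np.float32)),np.median(Q[:,2]))
for v in(203,206,209,212,215): print(v,[tuple(np.round(W[v,u]).astype(int)) for u in range(278,332,6)])
E
```

```text
2903 [ 401.27143137 -122.75390676   80.01535639] [679.03945671 174.68586036 102.97442589] 92.46503602543407
((547.2578125, 38.28507995605469), (311.2406921386719, 248.0526123046875), 80.67929077148438) [[ 399.66464   -95.193275]
 [ 644.44226  -135.368   ]
 [ 694.85095   171.76343 ]
 [ 450.07336   211.93816 ]]
[225 150  54  19 357] ((660.719970703125, 117.84424591064453), (166.5337371826172, 35.20555877685547), 68.26718139648438) 47.320962705405464
[282 174  51   8 126] ((585.8826904296875, -44.16447448730469), (152.0642547607422, 9.316094398498535), 77.4925537109375) 45.78451394097283
[239 186   5  23  44] ((541.696533203125, 158.60682678222656), (7.1244001388549805, 67.22172546386719), 79.78825378417969) 55.928439365869394
[278 201  45  16 495] ((493.33465576171875, -14.99609375), (131.0572967529297, 41.302825927734375), 81.874755859375) 45.1021390735425
[243 229  87   9 120] ((422.8729248046875, 34.801963806152344), (256.54205322265625, 1.9286974668502808), 80.28018188476562) 46.265703254995515
203 [(np.int64(506), np.int64(48), np.int64(89)), (np.int64(513), np.int64(32), np.int64
[... 1274 characters left out ...]
), np.int64(47)), (np.int64(482), np.int64(-1), np.int64(48)), (np.int64(482), np.int64(-19), np.int64(41)), (np.int64(480), np.int64(-37), np.int64(40)), (np.int64(485), np.int64(-56), np.int64(7)), (np.int64(479), np.int64(-73), np.int64(29)), (np.int64(482), np.int64(-93), np.int64(2))]
215 [(np.int64(486), np.int64(55), np.int64(2)), (np.int64(482), np.int64(36), np.int64(18)), (np.int64(480), np.int64(18), np.int64(22)), (np.int64(476), np.int64(0), np.int64(31)), (np.int64(474), np.int64(-18), np.int64(32)), (np.int64(470), np.int64(-36), np.int64(48)), (np.int64(476), np.int64(-55), np.int64(6)), (np.int64(474), np.int64(-73), np.int64(5)), (np.int64(472), np.int64(-92), np.int64(7))]
```

View pics/crop0.png

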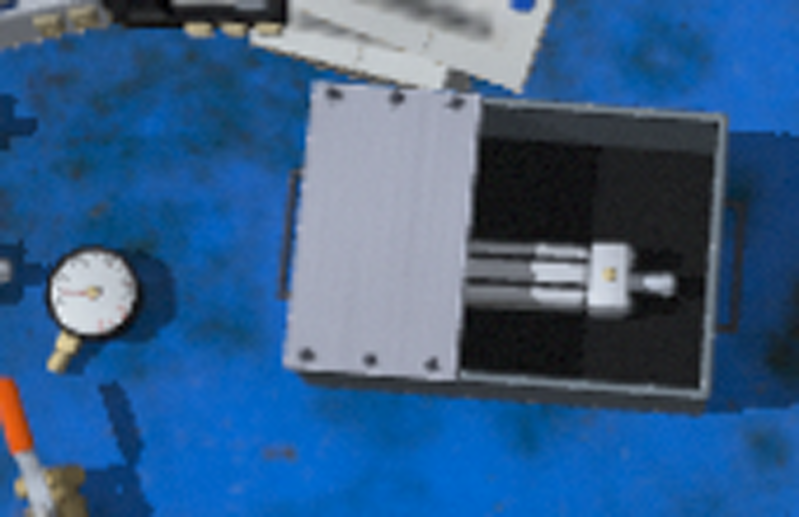

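The crop shows the cover corners at (312,82), (481,96), (459,381) and (285,367), and the open rim corners at (727,115) and (708,398). The cylinder's head block spans (590–632, 243–316), and the rod tip is at (676,285).

```bash
python3 - <<'E'
from h import *
c=np.load("top0.npy",allow_pickle=True).item()
px=lambda a:(np.array(a,float)+.5)/4.7-.5+[180,150]
A=plane(c,px([(312,82),(481,96),(459,381),(285,367)]),94)[:,:2]
B=plane(c,px([(727,115),(708,398)]),93)[:,:2]
print(A.round(),B.round()); d=lambda p,q:np.linalg.norm(p-q).round(1)
print("cover",d(A[0],A[1]),d(A[1],A[2]),d(A[3],A[2]),d(A[0],A[3]),"end",d(B[0],B[1]),"len",d(A[0],B[0]),d(A[3],B[1]))
yax=(A[0]+A[3])/2-(B[0]+B[1])/2; L=np.linalg.norm(yax); yb=yax/L; print("len",L,"yaw",np.arctan2(-yb[0],yb[1]))
e=lambda p,q:np.arctan2(-(p-q)[0],(p-q)[1])
print("yaws",e(A[0],B[0]),e(A[3],B[1]),np.arctan2((A[1]-A[2])[1],(A[1]-A[2])[0]),np.arctan2((B[0]-B[1])[1],(B[0]-B[1])[0]))
xb=np.array([yb[1],-yb[0]]); O=(A[0]+A[3]+B[0]+B[1])/4; print("origin est",O, "cover edge mid",(A[1]+A[2])/2, "in box",[((A[1]+A[2])/2-O)@xb,((A[1]+A[2])/2-O)@yb])
H=plane(c,px([(594,243),(632,245),(587,312),(628,316),(472,243),(468,305)]),48)[:,:2]
T=plane(c,px([(676,285)]),30)[:,:2]
for p in np.r_[H,T]: print(p.round(1),((p-O)@xb).round(1),((p-O)@yb).round(1))
# bystanders
W=cloud(c)
for n,(u,v) in dict(union=(411,207),tee=(401,162),gauge=(200,212)).items(): print(n,W[v,u])
# things above 60 mm near
z=W[...,2]
E
```

```text
[[621. 133.]
 [602.  28.]
 [425.  56.]
 [443. 161.]] [[ 576. -123.]
 [ 400.  -93.]]
cover 106.2 179.4 106.5 180.2 end 177.8 len 259.9 257.9
len 258.8629976802669 yaw -0.1713272350522597
yaws -0.17591981390240463 -0.16669893105508088 -0.15741553116624035 -0.1700505134092487
origin est [510.06452128  19.22436438] cover edge mid [513.36319956  42.0619407 ] in box [np.float64(-0.6432017914418524), np.float64(23.06561211416419)]
[511.7 -34. ] 10.7 -52.2
[508.1 -57.9] 11.2 -76.4
[467.8 -25.5] -34.0 -51.3
[462.8 -51. ] -34.6 -77.3
[519.   43.2] 4.7 25.1
[479.3  49. ] -35.3 24.1
[483.1 -84.1] -9.0 -106.4
union [ 4.73064688e+02 -3.56783449e+02  3.84351620e-02]
tee [ 609.80379765 -336.97662574   35.54439996]
gauge [513.53552427 289.28498059  25.86467825]
```

```bash
cat >> h.py <<'E'
from scipy.spatial.transform import Rotation as Ro
O=np.array([510.,19.,0]); BY=-0.17; CY=-0.135
Rb=Ro.from_euler("z",BY).as_matrix()
def b2w(p): return O+Rb@np.array(p,float)
def w2b(p): return Rb.T@(np.array(p)-O)
def go(w,ya=CY):
    o=bot.get_obs(); R=Ro.from_euler("xyz",o["tcp_rot"]).as_matrix(); s=R.T@(np.array(w)-o["tool_pos"])
    a=np.arctan2(R[1,1],R[0,1]); t=-np.degrees(ya-a); t=(t+90)%180-90
    print("t",o["time"].__round__(2),"tcp",o["tool_pos"].round(1),"box",w2b(o["tool_pos"]).round(1),"shift mm",s.round(1),"turn",t.round(2),"F",o["contact_force"].round(1),"w",round(o["grip_width"],1),"q",o["joint_positions"].round(2))
    return R
E
python3 - <<'E'
from h import *
w=b2w([-12.2,-66,150]); print(w); print(go(w).round(3))
E
```

```text
[486.80983081 -43.98456996 150.        ]
t 0.1 tcp [144.8 504.2 226.1] box [-442.   416.5  226.1] shift mm [  76.6 -432.4  480.1] turn 81.71 F [-0.6 -1.  -0.9] w 91.8 q [ 1.15  0.34  1.52 -0.    1.28 -0.15]
[[-0.001  0.276  0.961]
 [-0.001  0.961 -0.276]
 [-1.    -0.001 -0.   ]]
```

{"fn": "step_arm", "kwargs": {"targets": [[[0, -0.026, 0.029, 5.5], [0, -0.052, 0.058, 11], [0, -0.078, 0.087, 16.5], [0, -0.104, 0.116, 22], [0, -0.13, 0.145, 27.5]]]}}

```text
time: 0.52
tool_pos: [248.5, 337.6, 226.0]
tcp_rot: [-1.294, 1.569, -2.057]
contact_force: [0.7, 0.0, 0.8]
grip_width: 91.9
```

```bash
python3 -c "
from h import *
go(b2w([-12.2,-66,150]))"
```

```text
t 0.52 tcp [248.5 337.6 226. ] box [-311.6  269.8  226. ] shift mm [  76.4 -110.7  436. ] turn 53.98 F [0.7 0.  0.8] w 91.9 q [ 0.75  0.15  1.79 -0.    1.21 -0.05]
```

{"fn": "step_arm", "kwargs": {"targets": [[[0, -0.01, 0.039, 5.5], [0, -0.02, 0.078, 11], [0, -0.03, 0.117, 16.5], [0, -0.04, 0.156, 22], [0, -0.05, 0.195, 27.5]]]}}

```text
time: 0.93
tool_pos: [355.1, 164.7, 226.1]
tcp_rot: [-0.853, 1.569, -2.101]
contact_force: [1.3, 1.1, -0.0]
grip_width: 91.3
```

```bash
python3 -c "
from h import *
go(b2w([-12.2,-66,150]))"
```

```text
t 0.93 tcp [355.1 164.7 226.1] box [-177.3  117.4  226.1] shift mm [ 76.4  58.8 239.6] turn 26.22 F [ 1.3  1.1 -0. ] w 91.3 q [ 0.24  0.1   1.85 -0.    1.2  -0.08]
```

{"fn": "step_arm", "kwargs": {"targets": [[[0, 0.0098, 0.0395, 5.2], [0, 0.0196, 0.079, 10.4], [0, 0.0294, 0.1185, 15.6], [0, 0.039, 0.158, 20.8], [0, 0.049, 0.1975, 26.2]]]}}

```text
time: 1.35
tool_pos: [464.6, -9.1, 226.1]
tcp_rot: [-0.628, 1.569, -2.339]
contact_force: [0.3, 1.0, 0.7]
grip_width: 92.0
```

```bash
python3 -c "
from h import *
go(b2w([-12.2,-66,150]))"
```

```text
t 1.35 tcp [464.6  -9.1 226.1] box [-40.  -35.4 226.1] shift mm [76.2 26.9 31.3] turn -0.27 F [0.3 1.  0.7] w 92.0 q [-0.18  0.23  1.68 -0.    1.23 -0.04]
```

{"fn": "step_arm", "kwargs": {"targets": [[[0.02, 0.007, 0.008, 0], [0.04, 0.014, 0.016, 0], [0.06, 0.021, 0.024, 0], [0.08, 0.027, 0.0313, 0], [0.1, 0.027, 0.0313, 0]]]}}

```text
time: 1.77
tool_pos: [487.5, -45.5, 124.9]
tcp_rot: [-0.389, 1.569, -2.101]
contact_force: [-0.1, 0.4, 1.5]
grip_width: 91.5
```

```bash
python3 - <<'E'
from h import *
go(b2w([-12.2,-66,32]))
c=bot.capture("side"); save(c,"s1.png"); np.save("s1.npy",c,allow_pickle=True)
t=bot.capture("top"); 
a=cv2.resize(c["color"][140:260,260:400],None,fx=4,fy=4,interpolation=cv2.INTER_CUBIC)
cv2.imwrite("pics/sc1.png",a[...,::-1])
print(proj(c,[b2w([-33,-77,48]),b2w([9,-77,48]),b2w([-85,-125,93]),b2w([85,-125,93])])-[260,140])
E
```

```text
t 1.77 tcp [487.5 -45.5 124.9] box [-11.2 -67.3 124.9] shift mm [92.9 -0.9 -1.5] turn -0.35 F [-0.1  0.4  1.5] w 91.5 q [-0.25  0.39  1.76 -0.    0.99 -0.11]
[[48.90996587 77.94242075]
 [62.35719431 78.79477462]
 [27.49616691 69.43483795]
 [84.97697164 72.86883271]]
```

View pics/sc1.png

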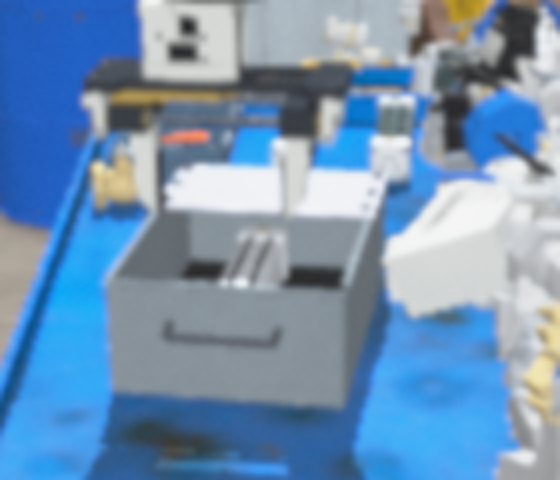

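The fingers straddle the cylinder, and the projected rim corners match the picture. I'll descend now, slowing near the rim.

{"fn": "step_arm", "kwargs": {"targets": [[[0.03, -0.001, -0.001, 0], [0.055, -0.001, -0.001, 0], [0.075, -0.001, -0.001, 0], [0.083, -0.001, -0.001, 0], [0.088, -0.001, -0.001, 0]]]}}

```text
time: 2.28
tool_pos: [483.0, -42.5, 35.0]
tcp_rot: [-1.49, 1.562, 3.082]
contact_force: [-0.4, -0.4, 0.4]
grip_width: 91.8
```

```bash
python3 -c "
from h import *
go(b2w([-12.2,-66,32]))"
```

```text
t 2.28 tcp [483.  -42.5  35. ] box [-16.2 -65.1  35. ] shift mm [3. 4. 1.] turn -0.3 F [-0.4 -0.4  0.4] w 91.8 q [-0.24  0.53  1.86 -0.    0.77 -0.1 ]
```

{"fn": "step_arm", "kwargs": {"targets": [[[0.001, 0.003, 0, 0], [0.002, 0.004, 0.001, 0], [0.003, 0.004, 0.001, 0], [0.004, 0.004, 0.001, 0], [0.004, 0.004, 0.001, 0]]]}}

```text
time: 2.7
tool_pos: [487.1, -44.1, 31.5]
tcp_rot: [-1.473, 1.562, 3.099]
contact_force: [0.1, -0.6, 0.7]
grip_width: 92.0
```

```bash
python3 -c "
from h import *
print(go(b2w([-12.2,-66,32])).round(3))"
```

```text
t 2.7 tcp [487.1 -44.1  31.5] box [-11.9 -66.   31.5] shift mm [-0.5 -0.3 -0. ] turn -0.3 F [ 0.1 -0.6  0.7] w 92.0 q [-0.25  0.54  1.85 -0.    0.76 -0.1 ]
[[-0.008  0.99  -0.14 ]
 [ 0.    -0.14  -0.99 ]
 [-1.    -0.008  0.001]]
```

{"fn": "step_arm", "kwargs": {"targets": [[[0.001, 0, 0, 0], [0.0015, 0, 0, 0], [0.0015, 0, 0, 0], [0.0015, 0, 0, 0], [0.0015, 0, 0, 0]]], "jaw": 1}}

```text
time: 3.12
tool_pos: [487.1, -44.1, 30.0]
tcp_rot: [-1.472, 1.562, 3.1]
contact_force: [-0.4, -0.2, 0.1]
grip_width: 63.5
```

{"fn": "step_arm", "kwargs": {"targets": [[[0, 0, 0, 0], [0, 0, 0, 0], [0, 0, 0, 0], [0, 0, 0, 0], [0, 0, 0, 0]]]}}

```text
time: 3.53
tool_pos: [487.5, -44.2, 30.0]
tcp_rot: [-1.458, 1.563, 3.114]
contact_force: [2.1, 0.3, -0.5]
grip_width: 42.2
```

```bash
python3 -c "
from h import *
go(b2w([-12.2,-66,32]))"
```

```text
t 3.53 tcp [487.5 -44.2  30. ] box [-11.4 -66.1  30. ] shift mm [-2.  -0.8 -0.1] turn -0.33 F [ 2.1  0.3 -0.5] w 42.2 q [-0.25  0.54  1.85 -0.    0.76 -0.1 ]
```

{"fn": "step_arm", "kwargs": {"targets": [[[-0.007, 0, 0, 0], [-0.014, 0, 0, 0], [-0.021, 0, 0, 0], [-0.028, 0, 0, 0], [-0.035, 0, 0, 0]]]}}

```text
time: 3.95
tool_pos: [487.5, -44.1, 65.8]
tcp_rot: [-1.458, 1.563, 3.114]
contact_force: [-0.6, 0.6, -5.6]
grip_width: 42.0
```

```bash
python3 - <<'E'
from h import *
go(b2w([-12.2,-66,32])); print(bot.get_obs()["moment"])
c=bot.capture("side"); t=bot.capture("top")
a=cv2.resize(c["color"][140:240,270:390],None,fx=4,fy=4,interpolation=cv2.INTER_CUBIC)
b=cv2.resize(t["color"][150:250,230:350],None,fx=4,fy=4,interpolation=cv2.INTER_CUBIC)
cv2.imwrite("pics/p2.png",np.vstack([a,b])[:600,:,::-1] if 0 else cv2.resize(np.hstack([a,b]),(800,333))[...,::-1])
E
```

```text
t 3.95 tcp [487.5 -44.1  65.8] box [-11.5 -66.   65.8] shift mm [33.8 -0.4 -0.1] turn -0.31 F [-0.6  0.6 -5.6] w 42.0 q [-0.25  0.48  1.82 -0.    0.85 -0.1 ]
[-0.35197529  0.04766637  0.00135577]
```

View pics/p2.png

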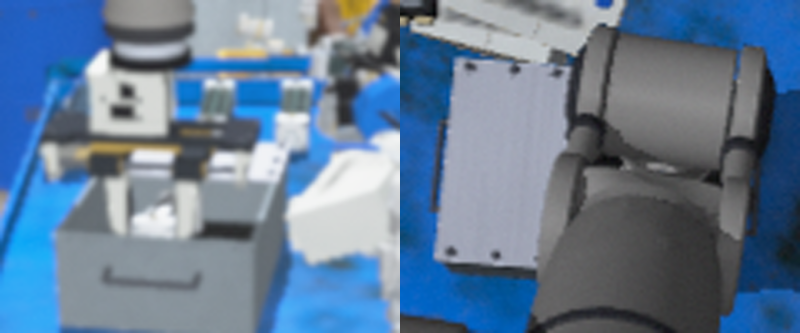

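The side view shows the cylinder's front lifted between the fingers. The force reads 5.6 N, so it carries most of the weight. I'll keep lifting, and the cover edge will tilt the cylinder.

{"fn": "step_arm", "kwargs": {"targets": [[[-0.006, 0, 0, 0], [-0.012, 0, 0.002, 0], [-0.018, 0, 0.004, 0], [-0.024, 0, 0.006, 0], [-0.03, 0, 0.008, 0]]]}}

```text
time: 4.47
tool_pos: [487.3, -52.6, 97.0]
tcp_rot: [-1.315, 1.565, -3.026]
contact_force: [0.2, 0.7, -5.6]
grip_width: 41.8
```

```bash
python3 - <<'E'
from h import *
go(b2w([-12.2,-66,32])); print(bot.get_obs()["moment"])
c=bot.capture("side")
a=cv2.resize(c["color"][140:240,270:390],None,fx=5,fy=5,interpolation=cv2.INTER_CUBIC)
cv2.imwrite("pics/p3.png",a[...,::-1])
E
```

```text
t 4.47 tcp [487.3 -52.6  97. ] box [-10.3 -74.4  97. ] shift mm [65.  -1.3 -8.6] turn -0.31 F [ 0.2  0.7 -5.6] w 41.8 q [-0.26  0.43  1.79 -0.    0.92 -0.12]
[-0.37643791  0.117462   -0.05124609]
```

View pics/p3.png

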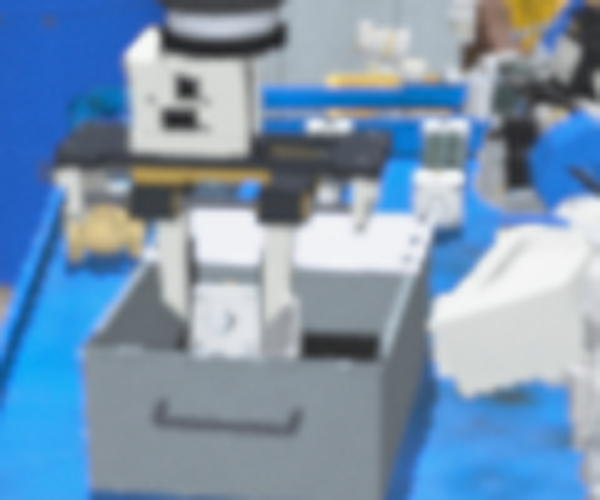

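The head face and rod are now at rim level. The moment is at the grip's friction limit, so the cylinder is drooping and slanted as planned. Next I'll pull it out along the slant (−y and up).

{"fn": "step_arm", "kwargs": {"targets": [[[-0.006, 0, 0.01, 0], [-0.012, 0, 0.02, 0], [-0.018, 0, 0.03, 0], [-0.024, 0, 0.04, 0], [-0.03, 0, 0.05, 0]]]}}

```text
time: 4.93
tool_pos: [480.8, -103.9, 128.8]
tcp_rot: [-1.048, 1.567, -2.759]
contact_force: [-0.5, 0.4, -5.4]
grip_width: 41.5
```

```bash
python3 - <<'E'
from h import *
go(b2w([-12.2,-66,32])); print(bot.get_obs()["moment"])
c=bot.capture("side"); t=bot.capture("top")
a=cv2.resize(c["color"][120:240,270:390],None,fx=4,fy=4,interpolation=cv2.INTER_CUBIC)
b=cv2.resize(t["color"][150:250,230:330],(480,480),interpolation=cv2.INTER_CUBIC)
cv2.imwrite("pics/p4.png",cv2.resize(np.hstack([a,b]),(800,400))[...,::-1])
E
```

```text
t 4.93 tcp [ 480.8 -103.9  128.8] box [  -8.  -126.1  128.8] shift mm [ 96.7  -2.1 -60.4] turn -0.34 F [-0.5  0.4 -5.4] w 41.5 q [-0.37  0.39  1.75 -0.    1.   -0.22]
[-0.4239877   0.11301289 -0.0150853 ]
```

View pics/p4.png

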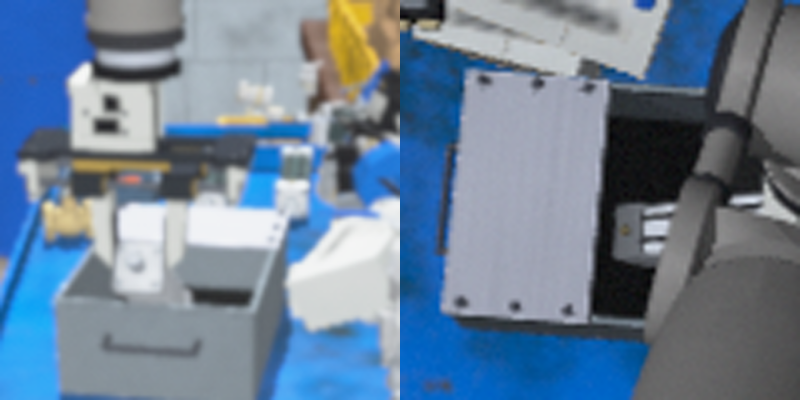

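The top view shows the tail end face at crop (625,230), clear of the cover edge (605) in the image. The side view shows the rod end above the rim. I'll check the heights.

```bash
python3 - <<'E'
from h import *
t=bot.capture("top"); W=cloud(t)
for v in (203,207,211):
    print(v,[tuple(w2b(W[v,u]).round().astype(int).tolist()) for u in range(278,306,3)])
c=bot.capture("side"); W=cloud(c)
# crop2 scale 4*800/960=3.333
for (x,y) in [(137,265),(150,240),(125,280),(125,215)]:
    u,v=int(x/3.333+270),int(y/3.333+120); print(u,v,w2b(W[v,u]).round())
E
```

```text
203 [(-10, 27, 94), (9, 26, 0), (2, 14, 41), (2, 4, 46), (3, -5, 44), (0, -14, 62), (-1, -24, 70), (-99, -50, 563), (-99, -56, 563), (-99, -61, 564)]
207 [(-21, 26, 90), (-5, 24, 10), (-11, 12, 44), (-12, 3, 53), (-12, -6, 56), (-12, -15, 59), (-13, -25, 69), (-108, -51, 567), (-107, -56, 564), (-106, -62, 564)]
211 [(-33, 25, 95), (-17, 23, 6), (-23, 11, 43), (-24, 2, 53), (-23, -7, 53), (-25, -17, 65), (-115, -46, 566), (-115, -51, 565), (-115, -57, 566), (-112, -62, 552)]
311 199 [  -3. -167.  147.]
315 192 [-35.  26.  95.]
307 204 [ -20. -147.  123.]
307 184 [-77.  93.  98.]
```

The tail is at box y≈17, z≈25–42, and the rod tip is at z≈147, so it stands slantwise and is clear of the cover. I'll go up.

{"fn": "step_arm", "kwargs": {"targets": [[[-0.008, 0, 0.003, 0], [-0.02, 0, 0.008, 0], [-0.034, 0, 0.014, 0], [-0.05, 0, 0.02, 0], [-0.068, 0, 0.022, 0]]]}}

```text
time: 5.55
tool_pos: [477.8, -125.4, 197.1]
tcp_rot: [-1.009, 1.566, -2.721]
contact_force: [1.0, -0.3, -5.8]
grip_width: 41.7
```

{"fn": "step_arm", "kwargs": {"targets": [[[-0.02, 0, 0, 0], [-0.042, 0, 0, 0], [-0.066, 0, 0, 0], [-0.088, 0, 0, 0], [-0.105, 0, 0, 0]]]}}

```text
time: 5.97
tool_pos: [478.1, -124.6, 303.9]
tcp_rot: [-1.052, 1.567, -2.763]
contact_force: [0.6, -0.8, -5.6]
grip_width: 42.1
```

{"fn": "step_arm", "kwargs": {"targets": [[[-0.012, 0, 0, 0], [-0.02, 0, 0, 0], [-0.025, 0, 0, 0], [-0.028, 0, 0, 0], [-0.03, 0, 0, 0]]]}}

```text
time: 6.38
tool_pos: [477.9, -124.3, 333.4]
tcp_rot: [-1.288, 1.566, -2.998]
contact_force: [-0.1, -0.1, -5.9]
grip_width: 42.0
```

{"fn": "step_arm", "kwargs": {"targets": [[[0, 0, 0, 0], [0, 0, 0, 0], [0, 0, 0, 0], [0, 0, 0, 0], [0, 0, 0, 0]]]}}

```text
time: 6.8
tool_pos: [477.9, -124.2, 333.1]
tcp_rot: [-1.355, 1.565, -3.066]
contact_force: [0.1, -0.3, -5.5]
grip_width: 41.6
```

```bash
python3 - <<'E'
from h import *
go(b2w([-12.2,-66,32])); print(bot.get_obs()["moment"])
c=bot.capture("side"); t=bot.capture("top"); np.save("s5.npy",c,allow_pickle=True); np.save("t5.npy",t,allow_pickle=True)
a=cv2.resize(c["color"][80:220,250:390],(400,400),interpolation=cv2.INTER_CUBIC)
b=cv2.resize(t["color"][150:250,230:330],(400,400),interpolation=cv2.INTER_CUBIC)
cv2.imwrite("pics/p5.png",np.hstack([a,b])[...,::-1])
E
```

```text
t 6.8 tcp [ 477.9 -124.2  333.1] box [  -7.4 -146.6  333.1] shift mm [301.   -0.7 -81.1] turn -0.29 F [ 0.1 -0.3 -5.5] w 41.6 q [-0.41  0.22  1.4  -0.    1.53 -0.27]
[-0.34871749  0.08617528 -0.02517972]
```

View pics/p5.png

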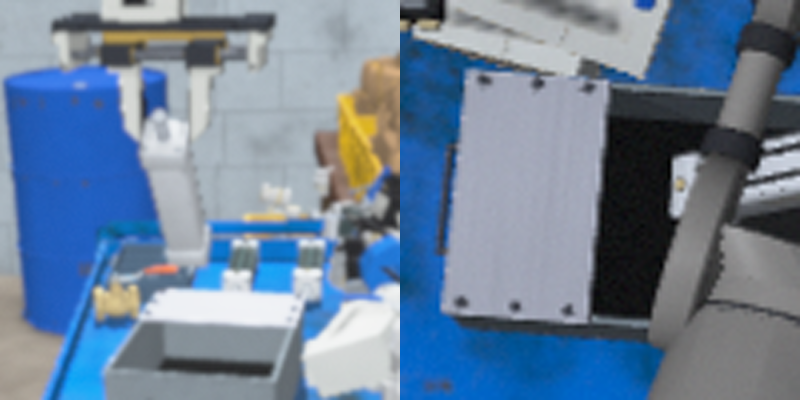

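The cylinder hangs slantwise in the gripper, well above the box, with its tail at left-picture (185,250). I'll check the tail height and that it is still.

```bash
cat > chk.py <<'E'
from h import *
t=bot.capture("top"); W=cloud(t)
B=(W.reshape(-1,3)-O)@Rb
m=(abs(B[:,0]+5)<60)&(B[:,1]>-160)&(B[:,1]<100)&(B[:,2]>108)&(B[:,2]<350)
Q=B[m]; print(m.sum(),"zmin",np.percentile(Q[:,2],[0,5,25,50]).round(1),"ymax",np.percentile(Q[:,1],[95,100]).round(1))
c=bot.capture("side"); B=(cloud(c).reshape(-1,3)-O)@Rb
m=(abs(B[:,0]+5)<70)&(B[:,1]>-200)&(B[:,1]<110)&(B[:,2]>108)&(B[:,2]<350)
Q=B[m]; print(m.sum(),"side zmin",np.percentile(Q[:,2],[0,2,5,25]).round(1)); go(b2w([0,0,0]))
E
python3 chk.py
```

```text
332 zmin [199.1 215.1 230.3 279.4] ymax [-34.9 -31.9]
842 side zmin [191.  195.8 202.4 241.6]
t 7.0 tcp [ 477.9 -124.3  333.4] box [  -7.4 -146.6  333.4] shift mm [ 333.1   13.3 -146.8] turn -0.3 F [-0.1  0.5 -6.2] w 41.5 q [-0.41  0.22  1.4  -0.    1.53 -0.27]
```

{"fn": "step_arm", "kwargs": {"targets": [[[-0.004, 0, 0, 0], [-0.01, 0, 0, 0], [-0.016, 0, 0, 0], [-0.019, 0, 0, 0], [-0.02, 0, 0, 0]]]}}

```text
time: 7.42
tool_pos: [478.4, -124.4, 354.5]
tcp_rot: [-1.009, 1.567, -2.72]
contact_force: [-0.5, -0.2, -6.4]
grip_width: 41.8
```

{"fn": "step_arm", "kwargs": {"targets": [[[0, 0, 0, 0], [0, 0, 0, 0], [0, 0, 0, 0], [0, 0, 0, 0], [0, 0, 0, 0]]]}}

```text
time: 7.83
tool_pos: [478.3, -124.4, 354.3]
tcp_rot: [-1.099, 1.567, -2.81]
contact_force: [0.3, 0.3, -6.4]
grip_width: 41.7
```

{"fn": "step_arm", "kwargs": {"targets": [[[0, 0, 0, 0], [0, 0, 0, 0], [0, 0, 0, 0], [0, 0, 0, 0], [0, 0, 0, 0]]]}}

```text
time: 8.25
tool_pos: [478.3, -124.3, 354.3]
tcp_rot: [-1.116, 1.567, -2.827]
contact_force: [-0.0, -0.6, -6.4]
grip_width: 41.9
```

```bash
python3 chk.py
```

```text
349 zmin [227.6 235.5 251.5 299.5] ymax [-34.8 -31.7]
667 side zmin [209.8 214.7 220.9 250.3]
t 8.35 tcp [ 478.3 -124.3  354.3] box [  -7.  -146.6  354.3] shift mm [ 354.    12.6 -146.9] turn -0.3 F [ 0.  -0.2 -5.8] w 42.0 q [-0.41  0.22  1.35 -0.    1.58 -0.27]
```

{"fn": "step_arm", "kwargs": {"targets": [[[0, 0, 0, 0], [0, 0, 0, 0], [0, 0, 0, 0], [0, 0, 0, 0], [0, 0, 0, 0]]]}}

```text
time: 8.77
tool_pos: [478.3, -124.4, 354.3]
tcp_rot: [-1.102, 1.567, -2.813]
contact_force: [-0.5, -0.1, -6.7]
grip_width: 41.5
```

{"fn": "step_arm", "kwargs": {"targets": [[[0, 0, 0, 0], [0, 0, 0, 0], [0, 0, 0, 0], [0, 0, 0, 0], [0, 0, 0, 0]]]}}

```text
time: 9.18
tool_pos: [478.3, -124.4, 354.3]
tcp_rot: [-1.104, 1.567, -2.815]
contact_force: [-0.1, 0.4, -7.1]
grip_width: 41.3
```

```bash
python3 chk.py
```

```text
349 zmin [227.6 235.1 251.1 300. ] ymax [-34.8 -31.7]
668 side zmin [209.6 214.5 221.  250. ]
t 9.28 tcp [ 478.3 -124.3  354.3] box [  -7.  -146.6  354.3] shift mm [ 354.    12.6 -147. ] turn -0.3 F [ 0.1  0.6 -6.2] w 42.0 q [-0.41  0.22  1.35 -0.    1.58 -0.27]
```

The cylinder is still between checks, and its lowest point is at z≈210 mm, well above the 134 mm needed. I'm handing in.

```bash
python3 -c "
from plant import bot
print(bot.close_job())"
```

```text
the job is handed in; nothing more can be done
None
```

I handed the job in at about 9.3 s with the cylinder out of the box and still held in the gripper; no verdict was reported.

- **How it came out:** I gripped the exposed square body near the rod end by its upper part, because the gripper's body could not go below the rim. As I lifted, the cylinder drooped in the grip. I pulled it out from under the cover at a slant of about 33°, with the tail at z≈25–42 mm and the rod tip at about 147 mm, then raised it.
- **Last checks:**
  - The lowest point of the cylinder is at z≈210 mm; 134 mm was needed.
  - It did not move between two looks about 0.9 s apart.
  - The fingers are 42 mm apart, matching the body width.
  - The only force on the wrist is a steady pull of about 6 N, the cylinder's weight.
- **Not checked:** I did not re-measure the three fittings, but the arm stayed well above them throughout. None of the checks failed or disagreed.

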